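Load the keyed tube carrier into the mixer

TASK

Load the carrier with the two purple-capped tubes into the well of the tube mixer: turn it so that its flat side faces the yellow flat of the well, and lower it upright until it rests fully down on the well's floor before letting go. Leave the carrier with the red-capped tubes standing where it is.

Things in the scene. Friction and masses are not known exactly. Their poses are not given: they have to be found in the camera images.
- carrier_purple: Loose tube carrier with two PURPLE-capped tubes. White block 40 mm high: a disc of 66 mm diameter cut off by one upright flat 20 mm from its centre (yellow stripe on top along it). A 10 mm mast rises from its centre to a blue grip. Tubes fixed in it at y = +-22 mm, 16 mm caps, tops 100 mm up. 0.2 to 0.3 kg. Origin: disc centre at the underside; z up; x points out through the flat, y along it.
- purple_grip (a point): Centre of the blue grip on the purple-capped carrier, 126 mm above the carrier's underside on the mast's axis; same axes as the carrier. The grip is a box 12 mm (x) by 24 mm (y) by 36 mm (z, 108 to 144 mm up): take it from above, fingers closing along x across the 12 mm. The tube caps stand 22 mm to either side along y and end 8 mm below the grip.
- carrier_red: The other loose tube carrier, the same in size, shape, grip and axes, but with two RED-capped tubes. Bystander. Origin: centre of the disc at the underside.
- mixer: Fixed tube mixer: white base 176 x 136 mm (x -107 to +69), on it a grey drum, 116 mm diameter, rim 52 mm up. Well in it: floor 22 mm up, 76 mm diameter, one yellow flat wall 25 mm from the axis; rim bevelled 4 mm. 5 mm clearance round a carrier, which enters only with flat to flat (about 10 degrees), its x along the mixer's x. Origin: well axis at bench level; z up, x towards the yellow flat.

How it is judged (in metres and radians):
At the end, for the whole second after the job is handed in: The purple-capped carrier stands at rest in the mixer's well, upright within 6 degrees, on the well's axis within 12 mm, its flat towards the yellow flat within 23 degrees, and its underside on the well's floor within 5 mm; the red-capped carrier still stands upright within 30 mm of where it was (z of carrier_purple in the frame of mixer between 0.017 and 0.027 m and horizontal distance between carrier_purple and mixer below 0.012 m and angle between the x axis of carrier_purple and the x axis of mixer, either way round below 0.4 rad and angle between carrier_purple's own z axis and vertical below 0.1 rad and linear speed of carrier_purple below 0.02 m/s and distance of carrier_red from where it was at the start of the episode below 0.03 m and angle between carrier_red's own z axis and vertical below 0.15 rad); the robot touches nothing.
It fails at once if the purple-capped carrier is dropped into the well (falls free, faster than 0.6 m/s, from about 20 mm or more) (horizontal distance between carrier_purple and mixer below 0.06 m and contact force between the fingers and carrier_purple below 0.1 N and linear speed of carrier_purple above 0.6 m/s).
It also fails if it takes over 35 s, if anything falls off the work surface, if the arm or the gripper's body presses on something with over 40 N, if the wrist force passes 120 N, or if a joint passes its speed limit or range.

ROBOT

A 6-joint arm with a two-finger parallel gripper is mounted at the origin on a cart in front of the work surface, level with it; the furniture and walls round the work are solid. World frame = base frame: x ahead of the robot, y to its left, z up, the work surface at z = 0. Lengths are in m, angles in degrees, forces in N, time in s.
With the tool pointing down it reaches from about 0.4 to 0.825 m from the base axis. Payload 7 kg.
Tool frame: the origin (TCP) lies at the centre of the arm's flange, where the gripper is bolted on; the fingertips stand 178 mm ahead of it and the grasp point (between the pads) lies 159 mm ahead of it (tip_reach is the distance from the TCP to the fingertips, in m); z points along the fingers, y is the line along which they close (so a half turn about z gives the same grasp; the last joint's range is limited). The gripper opens to 88 mm and grips with 3 to 60 N. Pads are 19 mm wide; open, the fingers measure 130 mm over their backs; the gripper's body (78 mm by 193 mm) begins 47 mm behind the grasp point.
Start: joints at [-57.634, 20.546, 0.682, 0, -70.136, -16.507], TCP at [0.184, -0.649, 0.405] pointing down, gripper open.
Joint ranges: [-176.03, 176.03], [-82.01, 121.73], [-58.28, 71.71], [-173.87, 95.51], [-174.79, -0.11], [-173.66, 173.66]. Speed limits (degrees/s): [136.94, 136.94, 172.46, 180, 180, 180].

INTERFACE

Orientations are given as [roll, pitch, yaw] about the fixed x, y, z axes, in that order (R = Rz(yaw) Ry(pitch) Rx(roll)).
In Python, from plant import * gives the robot as it stands.
- The arm moves only by the shell command python3 -m handwheel 'ROWS'. ROWS is JSON, a list of rows, each a list of 7 numbers: the opening, from -1 (shut) to 1 (fully open), then the shift along the tool's x, y, z as a fraction of full scale, then the turn, a rotation vector about the tool's x, y, z as a fraction of full scale. A call has 1 to 5 rows; each row shifts and turns the commanded pose from where the row before left it, along the tool's axes as they then stand; what a row does not reach is not made up. Full scale, the value 1, is 0.025 m for a shift and 6 degrees for a turn. A row lasts 1/8 s, in which the tool goes at most 62.5 mm and 10.7 degrees, less where a joint would pass 70% of its speed; a pose out of reach is approached as far as the arm can. A call with a number of a shift or a turn outside -1 to 1 is refused whole. A call with a gripper value outside its range is refused whole. The fingers move at their own pace and stop on an object; the grip force is fixed at half the most. Time passes only in rows, so rows that do not move let the fingers close. It gives the time, the measured TCP pose, the force, the opening and the grip force at its end, in the units of the state.
- get_obs(): the state, without advancing time (a new reading comes with each control period).
- snapshot(name): name is "scene" or "top" or "wrist"; returns a dict with "color" (480x640x3 uint8, red, green, blue), "fx", "fy", "cx", "cy" (pixels), "k1" (the pictures are not rectified: a ray, as slopes to the right and down, at radius r is drawn at 1 + k1 r^2 times it, then the intrinsics apply), "R" (3x3) and "t" (3): a world point X has camera coordinates R X + t; the wrist camera has in their place "tool_from_camera" (4x4, takes a point from camera to tool coordinates, whose origin is the TCP and whose axes are the flange's). Camera axes: x right, y down, z forward; pixel columns grow to the right and rows downward; lengths in m; the calibration is good to about 2 mm. A picture is of the moment at which its call begins: read the wrist's pose just before it. There is no depth.
- close_job(): hands the job in; it is judged then, once.
The state is a dict: "clock": time; "joint_pos": joint angles; "qvel": joint speeds; "tau": joint torques, N m; "tool_pos": TCP position; "orientation": TCP orientation; "force": force on the tool from outside, world axes, zero at the start; "moment": the same for the moment, N m; "opening": finger opening in m; "gripper_force": force on a finger pad.
Only numpy, scipy, OpenCV 4.12 (cv2) and the standard library are available. Lean on these libraries where they do the work, as an engineer would, in place of code of your own. Each camera call takes 0.05 s, during which the arm holds its last target. There are 200 camera calls.

## Working session

There is one attempt and no reset: what is moved stays moved. The work goes in short steps, Python scripts to look and compute and a shell command to move; the robot and the scene stay as the last step left them, time stands still between calls to the robot, and variables do not carry over. Pictures are saved under pics/ and viewed, at most 10 in all, crops included, and the job is handed in when it is done.

```bash
mkdir -p pics; cat > h.py <<'E'
from plant import *
import numpy as np, cv2, pickle
from scipy.spatial.transform import Rotation as Ro
def snap(n,f):
    o=get_obs(); s=snapshot(n); s['o']=o
    cv2.imwrite('pics/'+f+'.png',s['color'][:,:,::-1]); pickle.dump(s,open('pics/'+f+'.pkl','wb')); return s
def load(f): return pickle.load(open('pics/'+f+'.pkl','rb'))
def RT(s):
    if 'R' in s: return np.array(s['R']),np.array(s['t'])
    o=s['o']; T=np.eye(4); T[:3,:3]=Ro.from_euler('xyz',o['orientation'],degrees=True).as_matrix(); T[:3,3]=o['tool_pos']
    M=np.linalg.inv(T@np.array(s['tool_from_camera'])); return M[:3,:3],M[:3,3]
def ray(s,u,v,z):
    R,t=RT(s); K=np.array([[s['fx'],0,s['cx']],[0,s['fy'],s['cy']],[0,0,1.]])
    p=cv2.undistortPoints(np.array([[[u,v]]],float),K,np.array([s['k1'],0,0,0.]))[0,0]
    c=-R.T@t; d=R.T@np.array([p[0],p[1],1]); return c+d*(z-c[2])/d[2]
def proj(s,X):
    R,t=RT(s); K=np.array([[s['fx'],0,s['cx']],[0,s['fy'],s['cy']],[0,0,1.]])
    return cv2.projectPoints(np.array(X,float).reshape(-1,3),cv2.Rodrigues(R)[0],t,K,np.array([s['k1'],0,0,0.]))[0][:,0]
E
python3 - <<'E'
from h import *
for n in("scene","top"):
    s=snap(n,n+'0'); R,t=RT(s); print(n,-R.T@t,R[2])
o=get_obs(); print(o)
E
```

```text
scene [-0.2257163   0.55275755  0.82508723] [ 0.64768468 -0.46646297 -0.6024258 ]
top [ 0.42767874 -0.020067    1.25879041] [ 0.08714315  0.00920783 -0.99615324]
{'clock': 0.1, 'joint_pos': array([-5.76331665e+01,  2.05886209e+01,  6.39740295e-01, -1.78255800e-02,
       -7.01350217e+01, -1.65071490e+01]), 'qvel': array([ 2.01753471e-02, -4.90828619e-02,  2.32316237e-01, -1.60778790e-02,
        1.83908277e-04,  3.90743575e-02]), 'tau': array([-1.82744698e-03, -5.84162915e+01,  2.93751454e+01,  7.01561227e+00,
        1.01547613e-02, -9.47402873e-05]), 'tool_pos': array([ 0.1844253 , -0.649149  ,  0.40380678]), 'orientation': array([ 1.79914794e+02, -7.77442915e-03, -1.64146379e+02]), 'force': array([0.04911537, 0.06693269, 0.36503521]), 'moment': array([ 0.02837933,  0.06532724, -0.01753745]), 'gripper_force': 0.0, 'opening': 0.08760352413112879}
```

View pics/top0.png

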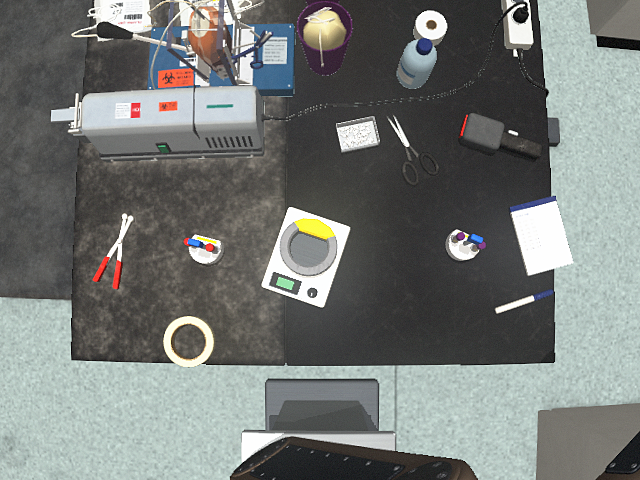

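View pics/scene0.png

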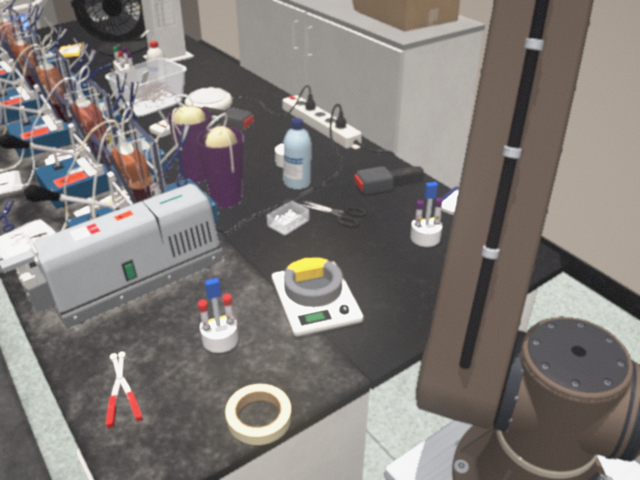

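The top view shows the purple carrier near (463,244), the red one near (205,249) and the mixer well near (309,247). I'll enlarge the purple carrier and the mixer.

```bash
python3 - <<'E'
from h import *
s=load('top0'); im=s['color'][:,:,::-1]
a=cv2.resize(im[215:275,430:500],None,fx=8,fy=8,interpolation=cv2.INTER_CUBIC)[:, :400] if 0 else cv2.resize(im[220:270,435:495],(400,333),interpolation=cv2.INTER_CUBIC)
b=cv2.resize(im[200:312,258:355],(400,462),interpolation=cv2.INTER_CUBIC)
c=np.zeros((462,800,3),np.uint8); c[:333,:400]=a; c[:,400:]=b
cv2.imwrite('pics/c1.png',c)
for u,v,z in[(463,244,.1),(475,239,.144),(309,247,.022),(309,247,.052)]: print(ray(s,u,v,z))
E
```

```text
[ 0.53069173 -0.28103225  0.1       ]
[ 0.53614706 -0.29402426  0.144     ]
[0.53064977 0.01699112 0.022     ]
[0.52815207 0.01609223 0.052     ]
```

View pics/c1.png

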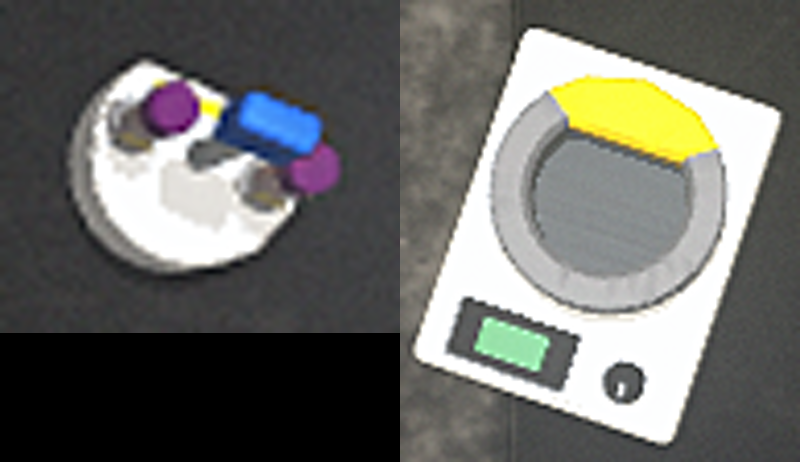

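The crop shows the purple caps at about (172,107) and (314,168) and the grip top at (280,122), with the yellow stripe to the upper right. The mixer's drum centre is at about (608,194), and its base corners are clear.

```bash
python3 - <<'E'
from h import *
s=load('top0')
A=lambda x,y:(435+x/6.667,220+y/6.66); B=lambda x,y:(258+(x-400)/4.124,200+y/4.125)
c1=ray(s,*A(172,107),.1);c2=ray(s,*A(314,168),.1);g=ray(s,*A(280,122),.144)
d=(c1-c2); print('caps',c1,c2,np.linalg.norm(d),(c1+c2)/2,'grip',g,'yaw x',np.degrees(np.arctan2(d[1],d[0]))-90)
m=ray(s,*B(608.5,194.5),.052); cs=[ray(s,*B(*p),.02) for p in[(530,27),(782,110),(668,443),(412,360)]]
for i in range(4):
    e=cs[(i+1)%4]-cs[i]; print(np.linalg.norm(e),np.degrees(np.arctan2(e[1],e[0])))
cen=sum(cs)/4; print('drum',m,'base cen',cen)
x=(cs[0]+cs[1]-cs[2]-cs[3]); x/=np.linalg.norm(x); print('mixer origin from base',cen+x*.019,np.degrees(np.arctan2(x[1],x[0])))
fl=ray(s,*B(568,124),.045)-ray(s,*B(686,162),.045); print('flat yaw',np.degrees(np.arctan2(fl[1],fl[0]))-90)
E
```

```text
caps [ 0.54599876 -0.27697932  0.1       ] [ 0.52842521 -0.31864473  0.1       ] 0.04521986502209432 [ 0.53721198 -0.29781202  0.1       ] grip [ 0.53743069 -0.2978493   0.144     ] yaw x -22.868937617662354
0.13176987431400167 -108.23683199643558
0.17354078883983784 161.2185254400994
0.13240588529981656 72.3778282383624
0.1749681808585558 -18.98282005126521
drum [0.52784824 0.0169678  0.052     ] base cen [0.51086461 0.02308254 0.02      ]
mixer origin from base [0.5288421  0.01693358 0.02      ] -18.88255963247851
flat yaw -17.77824863922963
```

Carrier at about (0.537, -0.298) with yaw -22.9°, mixer at (0.528, 0.017) with yaw about -18.5°. That puts the tool yaw at -112.9° for the grasp and -108.5° for the placing. I'll turn first, then travel.

```bash
cat > to.py <<'E'
import sys
from h import *
o=get_obs(); x,y,z,yaw=map(float,sys.argv[1:5])
R=Ro.from_euler('xyz',o['orientation'],degrees=True); G=Ro.from_euler('xyz',[180,0,yaw],degrees=True)
print('t',o['clock'],'pos',o['tool_pos'].round(4),'ori',o['orientation'].round(2),'F',np.round(o['force'],1),'open',round(o['opening'],4))
print('shift units',(R.inv().apply(np.array([x,y,z])-o['tool_pos'])/.025).round(2),'turn units',((R.inv()*G).as_rotvec(degrees=True)/6).round(2))
E
python3 -m handwheel '[[1,0,0,0,0,0,-1],[1,0,0,0,0,0,-1],[1,0,0,0,0,0,-1],[1,0,0,0,0,0,-1],[1,0,0,0,0,0,-1]]'
python3 -m handwheel '[[1,0,0,0,0,0,-1],[1,0,0,0,0,0,-1],[1,0,0,0,0,0,-1],[1,0,0,0,0,0,-0.5]]'
python3 to.py .537 -.298 .404 -112.9
```

```text
clock: 0.72
tool_pos: [0.1844, -0.6492, 0.4041]
orientation: [179.9, 0.0, -133.9]
force: [0.2, -0.4, -0.4]
opening: 0.0875
gripper_force: 0.0
clock: 1.23
tool_pos: [0.1844, -0.6492, 0.4041]
orientation: [180.0, 0.0, -113.0]
force: [0.5, -0.0, 0.3]
opening: 0.0876
gripper_force: 0.0
t 1.225 pos [ 0.1844 -0.6492  0.4041] ori [ 1.7996e+02  4.0000e-02 -1.1300e+02] F [ 0.5 -0.   0.3] open 0.0876
shift units [-1.844e+01 -7.490e+00  1.000e-02] turn units [ 0.01  0.01 -0.02]
```

```bash
python3 -m handwheel '[[1,-0.5,-0.2,0,0,0,0],[1,-1,-0.4,0,0,0,0],[1,-1,-0.4,0,0,0,0],[1,-1,-0.4,0,0,0,0],[1,-1,-0.4,0,0,0,0]]' >/dev/null
python3 -m handwheel '[[1,-1,-0.4,0,0,0,0],[1,-1,-0.4,0,0,0,0],[1,-1,-0.4,0,0,0,0],[1,-1,-0.4,0,0,0,0],[1,-1,-0.4,0,0,0,0]]' >/dev/null
python3 -m handwheel '[[1,-1,-0.4,0,0,0,0],[1,-1,-0.4,0,0,0,0],[1,-1,-0.4,0,0,0,0],[1,-1,-0.4,0,0,0,0],[1,-1,-0.4,0,0,0,0]]' >/dev/null
python3 -m handwheel '[[1,-1,-0.4,0,0,0,0],[1,-1,-0.4,0,0,0,0],[1,-1,-0.4,0,0,0,0],[1,-0.9,-0.4,0,0,0,0],[1,0,0,0,0,0,0]]'
python3 to.py .537 -.298 .285 -112.9; python3 -c "
from h import *
s=snap('wrist','w1'); print(proj(s,[[.537,-.298,.144],[.546,-.277,.1],[.5284,-.3186,.1]]),s['tool_from_camera'])"
```

```text
clock: 3.72
tool_pos: [0.5365, -0.2974, 0.4044]
orientation: [180.0, 0.0, -113.1]
force: [-0.4, -0.3, -0.1]
opening: 0.0875
gripper_force: 0.0
t 3.725 pos [ 0.5365 -0.2974  0.4044] ori [ 1.7998e+02  1.0000e-02 -1.1307e+02] F [-0.4 -0.3 -0.1] open 0.0875
shift units [ 0.01 -0.03  4.78] turn units [ 0.    0.   -0.03]
[[318.54459136 245.6286705 ]
 [318.6479562  254.35392462]
 [318.53013832 203.08093703]] [[ 9.21346690e-04 -9.55012999e-01 -2.96562512e-01  8.13167195e-02]
 [ 9.99999197e-01  1.13805302e-03 -5.58093068e-04  1.28384471e-04]
 [ 8.70489998e-04 -2.96561760e-01  9.55013280e-01  2.06927489e-02]
 [ 0.00000000e+00  0.00000000e+00  0.00000000e+00  1.00000000e+00]]
```

View pics/w1.png

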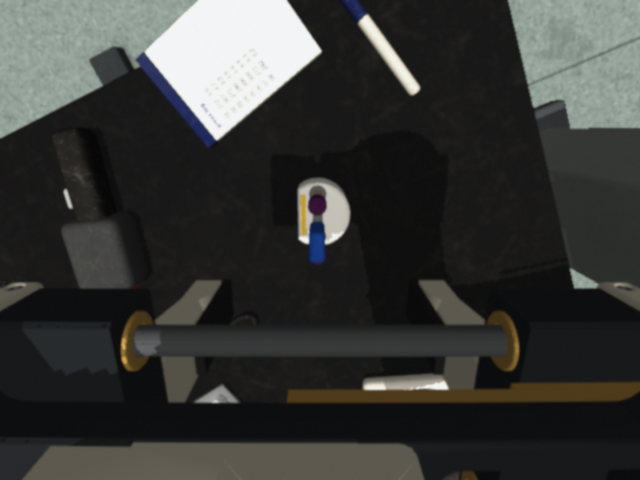

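The wrist view shows the grip at about (317,243) and the far cap at (317,205). Predicted positions were (318,246) and (318,203), so the alignment is good and I'll descend and grip.

```bash
python3 -m handwheel '[[1,0,0,1,0,0,0],[1,0,0,1,0,0,0],[1,0,0,1,0,0,0],[1,0,0,1,0,0,0],[1,0,0,0.75,0,0,0]]'
python3 -m handwheel '[[-1,0,0,0,0,0,0],[-1,0,0,0,0,0,0],[-1,0,0,0,0,0,0],[-1,0,0,0,0,0,0],[-1,0,0,0,0,0,0]]'
python3 to.py .528 .017 .405 -108.5
```

```text
clock: 4.4
tool_pos: [0.5346, -0.2994, 0.2848]
orientation: [179.9, -0.0, -113.2]
force: [0.2, 0.3, 0.3]
opening: 0.0872
gripper_force: 0.0
clock: 5.03
tool_pos: [0.5353, -0.299, 0.2863]
orientation: [-180.0, 0.0, -113.1]
force: [-0.6, -0.1, -0.0]
opening: 0.0433
gripper_force: 0.0
t 5.025 pos [ 0.5353 -0.299   0.2863] ori [-1.7997e+02  1.0000e-02 -1.1314e+02] F [-0.6 -0.1 -0. ] open 0.0433
shift units [-11.51   5.24  -4.75] turn units [-0.01  0.   -0.77]
```

```bash
python3 -m handwheel '[[-1,0,0,0,0,0,0],[-1,0,0,0,0,0,0],[-1,0,0,0,0,0,0],[-1,0,0,0,0,0,0],[-1,0,0,0,0,0,0]]'
python3 -m handwheel '[[-1,0,0,-0.3,0,0,0],[-1,0,0,-0.7,0,0,0],[-1,0,0,-1,0,0,0],[-1,0,0,-1,0,0,0],[-1,0,0,-0.5,0,0,0]]'
python3 to.py .528 .017 .375 -108.5
```

```text
clock: 5.65
tool_pos: [0.5352, -0.2989, 0.2856]
orientation: [180.0, 0.0, -113.1]
force: [-0.4, 0.0, -1.9]
opening: 0.0121
gripper_force: 30.0
clock: 6.28
tool_pos: [0.5356, -0.2991, 0.3762]
orientation: [-179.8, 0.0, -113.1]
force: [0.3, 0.4, -2.0]
opening: 0.012
gripper_force: 30.0
t 6.275 pos [ 0.5356 -0.2991  0.3762] ori [-1.7980e+02  2.0000e-02 -1.1313e+02] F [ 0.3  0.4 -2. ] open 0.012
shift units [-11.51   5.25   0.03] turn units [-0.03  0.   -0.77]
```

```bash
python3 -m handwheel '[[-1,-0.3,0.14,0,0,0,0],[-1,-0.7,0.32,0,0,0,0],[-1,-0.9,0.41,0,0,0,0],[-1,-0.9,0.41,0,0,0,0],[-1,-0.9,0.41,0,0,0,0]]' >/dev/null
python3 -m handwheel '[[-1,-0.9,0.41,0,0,0,0],[-1,-0.9,0.41,0,0,0,0],[-1,-0.9,0.41,0,0,0,0],[-1,-0.9,0.41,0,0,0,0],[-1,-0.9,0.41,0,0,0,0]]' >/dev/null
python3 -m handwheel '[[-1,-0.9,0.41,0,0,0,0],[-1,-0.9,0.41,0,0,0,0],[-1,-0.9,0.41,0,0,0,0],[-1,-0.6,0.28,0,0,-0.3],[-1,0,0,0,0,0,-0.4]]' || true
python3 to.py .528 .017 .375 -108.5
```

```text
t 7.525 pos [ 0.5291 -0.0719  0.3723] ori [ 1.7990e+02 -4.0000e-02 -1.1311e+02] F [ 0.5 -0.1 -3.1] open 0.0119
shift units [-3.25  1.44 -0.11] turn units [ 0.02 -0.01 -0.77]validation failed for argument at $[3]...
```

The third call was refused because one row was a number short. I'll finish the move now.

```bash
python3 -m handwheel '[[-1,-0.9,0.4,0,0,0,0],[-1,-0.9,0.4,0,0,0,0],[-1,-0.9,0.4,0,0,0,0],[-1,-0.45,0.2,0,0,0,-0.37],[-1,0,0,0,0,0,-0.4]]' >/dev/null
python3 -m handwheel '[[-1,0,0,0,0,0,0]]' >/dev/null
python3 to.py .528 .017 .375 -108.5
python3 -c "
from h import *
s=snap('top','t2'); w=snap('wrist','w2'); g=snap('scene','s2')
im=[cv2.resize(a['color'][v:v+h,u:u+ww,::-1],(400,300),interpolation=cv2.INTER_CUBIC) for a,u,v,ww,h in((s,260,195,120,90),(g,240,180,160,120),(w,160,90,320,240))]
c=np.zeros((600,800,3),np.uint8); c[:300,:400]=im[0];c[:300,400:]=im[1];c[300:,:400]=im[2]; cv2.imwrite('pics/c2.png',c)"
```

```text
t 8.275 pos [0.5282 0.0129 0.3729] ori [ 1.7995e+02 -3.0000e-02 -1.0844e+02] F [ 0.   0.5 -2.8] open 0.012
shift units [-0.15  0.06 -0.09] turn units [ 0.01 -0.01  0.01]
```

View pics/c2.png

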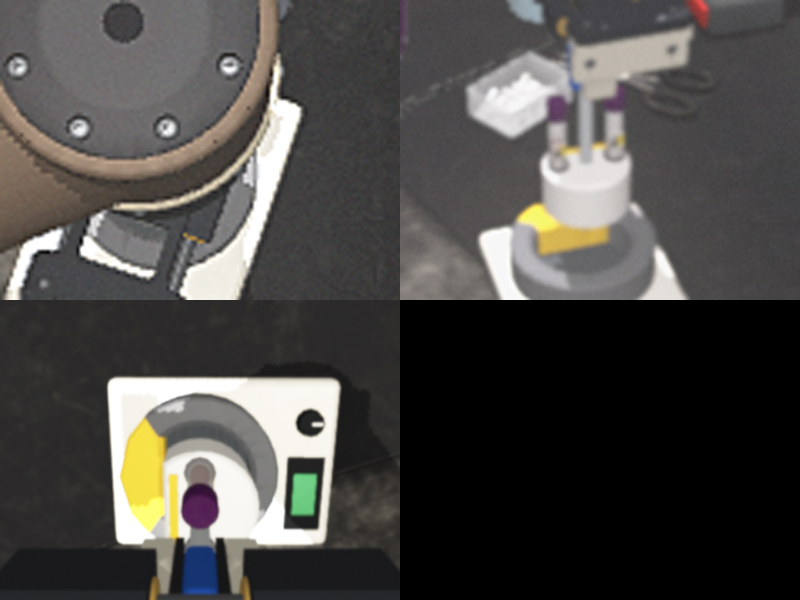

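The wrist crop shows the carrier's stripe parallel to the yellow flat and the drum centred at column 199 with its far edge at row 394. The far cap is at (200,508). Next I'll compare this with the projection.

```bash
python3 - <<'E'
from h import *
w=load('w2'); C=lambda x,y:(160+x/1.25,90+(y-300)/1.25)
o=w['o']; print(o['tool_pos'])
a=np.radians(-18.5); X=np.array([np.cos(a),np.sin(a)]); Y=np.array([-X[1],X[0]])
L=lambda P:((P[:2]-np.array([.528,.017]))@X*1e3,(P[:2]-np.array([.528,.017]))@Y*1e3)
print('far edge (y=+-58)',L(ray(w,*C(199,394),.052)))
for p in((122,470),(277,470)): print('side',L(ray(w,*C(*p),.052)))
z=o['tool_pos'][2]-.285+.1
print('cap',L(ray(w,*C(200,508),z)),'tool',L(o['tool_pos']))
print('base corners',[L(ray(w,*C(*p),.02)) for p in((109,379),(340,378))])
E
```

```text
[0.52832407 0.01266094 0.37297549]
far edge (y=+-58) (np.float64(1.749633892690306), np.float64(-56.132192864127305))
side (np.float64(56.8471295060375), np.float64(-2.5501758020957497))
side (np.float64(-54.10955443017477), np.float64(-2.6351108210967755))
cap (np.float64(1.1937992996329354), np.float64(-24.19752071346532)) tool (np.float64(1.6841320460079847), np.float64(-4.012006851446092))
base corners [(np.float64(68.83483820740331), np.float64(-64.01907595503886)), (np.float64(-103.26063096651224), np.float64(-64.93507054085205))]
```

```bash
python3 -m handwheel '[[-1,-0.14,0,0,0,0,0],[-1,0,0,0.4,0,0,0],[-1,0,0,0.5,0,0,0],[-1,0,0,0.5,0,0,0],[-1,0,0,0,0,0,0]]'
python3 -m handwheel '[[-1,0,0,0.4,0,0,0],[-1,0,0,0.4,0,0,0],[-1,0,0,0,0,0,0]]'
python3 to.py .528 .017 .3076 -108.5
```

```text
clock: 9.05
tool_pos: [0.5293, 0.0155, 0.3368]
orientation: [179.9, -0.1, -108.5]
force: [0.5, 0.4, -1.0]
opening: 0.0118
gripper_force: 30.0
clock: 9.43
tool_pos: [0.5295, 0.0156, 0.3174]
orientation: [179.9, -0.1, -108.5]
force: [-0.3, -0.5, -2.4]
opening: 0.0118
gripper_force: 30.0
t 9.425 pos [0.5295 0.0156 0.3174] ori [ 1.7991e+02 -6.0000e-02 -1.0853e+02] F [-0.3 -0.5 -2.4] open 0.0118
shift units [-0.03  0.07  0.39] turn units [ 0.01 -0.01 -0.01]
```

```bash
python3 -m handwheel '[[-1,0,0,0.2,0,0,0],[-1,0,0,0.1,0,0,0],[-1,0,0,0,0,0,0]]'
python3 -m handwheel '[[-1,0,0,0.08,0,0,0],[-1,0,0,0,0,0,0]]'
python3 -m handwheel '[[-1,0,0,0.06,0,0,0],[-1,0,0,0,0,0,0]]'
```

```text
clock: 9.8
tool_pos: [0.5298, 0.0157, 0.3108]
orientation: [180.0, -0.0, -108.5]
force: [0.1, 0.4, -2.6]
opening: 0.0118
gripper_force: 30.0
clock: 10.05
tool_pos: [0.5298, 0.0157, 0.3088]
orientation: [180.0, -0.0, -108.5]
force: [0.1, 0.1, -2.2]
opening: 0.0119
gripper_force: 30.0
clock: 10.3
tool_pos: [0.5299, 0.0158, 0.3076]
orientation: [-180.0, 0.0, -108.5]
force: [0.4, -0.1, -0.7]
opening: 0.012
gripper_force: 30.0
```

Force has started to unload near the expected floor height, so I'll press slightly more to confirm.

```bash
python3 -m handwheel '[[-1,0,0,0.04,0,0,0],[-1,0,0,0,0,0,0]]'
python3 -m handwheel '[[-1,0,0,0.04,0,0,0],[-1,0,0,0,0,0,0]]'
```

```text
clock: 10.55
tool_pos: [0.53, 0.0157, 0.3075]
orientation: [-179.9, 0.0, -108.5]
force: [-2.7, 0.2, 7.6]
opening: 0.0119
gripper_force: 30.0
clock: 10.8
tool_pos: [0.53, 0.0157, 0.3075]
orientation: [-179.9, 0.0, -108.5]
force: [-5.7, 1.3, 15.7]
opening: 0.0117
gripper_force: 30.0
```

It is on the floor: z stopped at 0.3075, as expected, with 16 N up. I'll relax the press, open, and retreat.

```bash
python3 -m handwheel '[[-1,0,0,-0.06,0,0,0],[-1,0,0,0,0,0,0],[0,0,0,0,0,0,0],[0,0,0,0,0,0,0],[0,0,0,0,0,0,0]]'
python3 -m handwheel '[[0.5,0,0,0,0,0,0],[0.5,0,0,0,0,0,0],[0.5,0,0,0,0,0,0],[0.5,0,0,-0.4,0,0,0],[0.5,0,0,-0.8,0,0,0]]'
python3 -m handwheel '[[0.5,0,0,-1,0,0,0],[0.5,0,0,-1,0,0,0],[0.5,0,0,-1,0,0,0],[0.5,0,0,-0.5,0,0,0],[0.5,0,0,0,0,0,0]]'
python3 -c "
from h import *
w=snap('wrist','w3'); g=snap('scene','s3')
im=[cv2.resize(a['color'][v:v+h,u:u+ww,::-1],(400,300),interpolation=cv2.INTER_CUBIC) for a,u,v,ww,h in((w,160,90,320,240),(g,180,220,200,150))]
cv2.imwrite('pics/c3.png',np.hstack(im))"
```

```text
clock: 11.42
tool_pos: [0.5298, 0.0157, 0.3067]
orientation: [180.0, -0.0, -108.5]
force: [-0.8, -0.2, -0.2]
opening: 0.0367
gripper_force: 0.0
clock: 12.05
tool_pos: [0.5296, 0.0157, 0.3372]
orientation: [179.9, -0.1, -108.5]
force: [-0.3, 0.3, -0.0]
opening: 0.0655
gripper_force: 0.0
clock: 12.68
tool_pos: [0.5298, 0.0157, 0.4252]
orientation: [-179.9, 0.1, -108.5]
force: [-0.7, 0.5, -0.8]
opening: 0.0659
gripper_force: 0.0
```

View pics/c3.png

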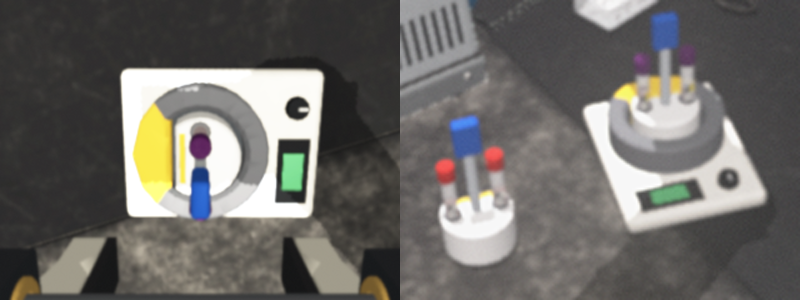

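The purple carrier sits upright and centred in the well (about (200,155) in the crop), flat to the yellow flat. The red carrier still stands where it was, and the gripper is clear of both.

```bash
python3 -c "
from plant import *
print(close_job())"
```

```text
the job is handed in; nothing more can be done
None
```

The purple-capped carrier is in the mixer's well, upright, flat to the yellow flat and resting on the floor, with the red carrier untouched; the job was handed in at about 13 s and returned no verdict.

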